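# Park the blue fondant roller in its rack pocket

## Robot

A 6-joint arm with a two-finger parallel gripper is mounted at the origin on the work surface. World frame = base frame: x ahead of the robot, y to its left, z up, the work surface at z = 0. Lengths are in mm, angles in rad, forces in N, time in s.
With the tool pointing down it reaches from about 300 to 775 mm from the base axis. Payload 14.6 kg.
Tool frame: the origin (TCP) lies on the centre line of the jaws, within the pads' length; the fingertips stand ahead of it and the grasp point (between the pads) is the TCP (manip.tip_reach is the z of the fingertips in the tool frame, in mm); z points along the fingers, y is the direction in which the jaws open and shut (so a half turn about z gives the same grasp; the last joint's range is limited). The gripper opens to 94 mm and grips with 3 to 60 N. Pads are 16 mm wide; open, the fingers measure 119 mm over their backs; the gripper's body (75 mm by 177 mm) begins 78 mm behind the grasp point.
Start: joints at [1.159, 0.3, 1.521, -0, 1.321, -0.067], TCP at [185.902, 517.62, 224.446] pointing down, gripper open.
Joint ranges: [-3.03, 3.03], [-0.79, 2.21], [0.23, 2.52], [-1.04, 4.18], [0, 3.07], [-2.55, 2.55]. Speed limits (rad/s): [2.22, 2.22, 2.57, 3.14, 3.14, 3.14].

## Interface

Orientations are given as [roll, pitch, yaw] about the fixed x, y, z axes, in that order (R = Rz(yaw) Ry(pitch) Rx(roll)).
In Python, from cell import manip, camera, search_frame, masks_of, tip_of gives the robot as it stands.
- The arm moves only by the tool send_rows, never from a script. Its argument "plan" is a list of rows, each an object with "travel": the shift along the tool's x, y, z in mm, a list of three; "delta_rot": the turn, a rotation vector about the tool's x, y, z in degrees, a list of three; "fingers": the gripper's target within -1 to 1 (shut at 1, half-way at 0, fully open at -1). In form: [{"travel": [dx, dy, dz], "delta_rot": [wx, wy, wz], "fingers": fingers}, ...]. A call has 1 to 20 rows; each row shifts and turns the commanded pose from where the row before left it, along the tool's axes as they then stand; what a row does not reach is not made up. A row lasts 1/8 s, in which the tool goes at most 62.5 mm and 10.7 degrees, less where a joint would pass 70% of its speed; a pose out of reach is approached as far as the arm can. A call is refused whole if a number of a shift passes 62.5 or a number of a turn 10.7, either way. A call with a gripper value outside its range is refused whole. The fingers move at their own pace and stop on an object; "grip_force" is the grip in N (left out, the last holds). Time passes only in rows, so rows that do not move let the fingers close. It gives the time, the measured TCP pose, the force and the opening at its end, in the units of the state.
- manip.read_state(): the state, without advancing time (a new reading comes with each control period).
- camera(name): name is "side" or "top" or "wrist"; returns a dict with "color" (480x640x3 uint8, red, green, blue), "z_map" (480x640 float32, mm along the optical axis (not along the pixel's ray), 0 where there is no reading), "fov_y" (degrees; the focal length in pixels is half the picture's height over the tangent of half this angle, whatever the lens; pixels are square), "cx", "cy" (the principal point, pixels), "k1" (the pictures are not rectified: a ray, as slopes to the right and down, at radius r is drawn at 1 + k1 r^2 times it, then the intrinsics apply), "world_from_camera" (4x4, takes a point from camera to world coordinates); the wrist camera has in their place "tool_from_camera" (4x4, takes a point from camera to tool coordinates, whose origin is the TCP and whose axes are the flange's). Camera axes: x right, y up, looking along -z (the intrinsics and any distortion apply to the point x, -y, -z); pixel columns grow to the right and rows downward; lengths in mm; the calibration is good to about 2 mm. A picture is of the moment at which its call begins: read the wrist's pose just before it.
- manip.sign_off(): hands the job in, once; it reports no verdict.
Trained networks look in the newest picture that a camera, given by its name, has taken for a name from the list of things; names that differ only in an ending like _2 or _b are one class to them, and where a whole thing is asked for, a point or a joint stands for the part that bears it (a point fixed in the world has none). Each returns a list of dicts, best first, with "confidence" (0 to 1); they miss things now and then, are a little off and sometimes report something else, mostly with a low value. They report only what shows in the picture. A call takes as long as a camera call. They do not tell look-alikes from the thing itself.
- search_frame(name, camera): "at" ([x, y, z] in mm, in the coordinates of the camera as it stood for that picture, good to about 4 mm: the middle of the surface that is visible of it).
- masks_of(name, camera): "region" (480x640 bool, what is visible of it).
- tip_of(name, camera): "at" ([x, y, z] in mm, in the coordinates of the camera as it stood for that picture, good to about 4 mm: a listed point, or the origin of a listed thing).
The state is a dict: "clock": time; "joints": joint angles; "qd": joint speeds; "effort": joint torques, N m; "eef_pos": TCP position; "eef_rot": TCP orientation; "wrist_force": force on the tool from outside, world axes, zero at the start; "moment": the same for the moment, N m; "finger_gap": finger opening in mm.
Only numpy, scipy, OpenCV 4.12 (cv2) and the standard library are available. Lean on these libraries where they do the work, as an engineer would, in place of code of your own. Each camera call takes 0.05 s, during which the arm holds its last target. There are 200 camera calls.

## Task

Roll the blue roller up its sloped gutter by pushing it with the fingertips, until it drops over the crest into the pocket at the red stop and rests there without rolling back. Only push it along the gutter, don't lift or carry it. Leave the wooden roller and everything else on the bench where it is, and finish with the hand clear.

Things in the scene. Friction and masses are not known exactly. Their poses are not given: they have to be found in the camera images.
- rack: aluminium roller rack fixed to the bench, 350 x 228 mm, two parallel gutters. Origin on the bench, midway between the gutters; x points uphill along them (level), y across, z up. Gutter centre lines at y = +55 and -55 mm, 108 mm wide inside. Floor z 20 mm from x -150 to -50, then a straight ramp to the crest at x 60, z 44. All in mm.
- landing (a point): middle of the level landing (rack x -100, y 0, z 20 mm), where the rollers start; at its lower end (rack x -156 to -150) a low lip, top at z 30 mm. 4 mm thick dark walls beside and between the gutters rise 12 mm above the floor of landing and ramp
- crest (a point): top edge of the ramp (rack x 60, y 0, z 44 mm); uphill of it the floor drops 7 mm into the pocket. A roller let go on the ramp rolls back down; once its centre is past rack x = 65 mm it drops into the pocket and stays
- stop (a point): upper edge of the red stop plate on the side of the pocket (rack x 103, y 0, z 70 mm). The plate is 6 mm thick; the pocket floor runs from rack x 62 (z 37) to 103 (z 34 mm), its side walls end at z 56 mm. Behind the plate is a deck, x 109 to 194, top at z 36 mm, with a ring and a jar on it
- blue_roller: blue plastic roller with white bands, a solid cylinder 44 mm in diameter and 96 mm long, about 0.11 to 0.22 kg, lying across one of the two gutters (either one) on the level landing. Origin at its centre; its own y axis is its long axis, x and z turn as it rolls. Smooth: friction on the gutter is about 0.3 and it takes a few newtons to push up the ramp. Seated in the pocket, its centre is at rack x 78 to 81 mm, 58 mm above the bench
- wood_roller: wooden roller of the same size, lying in the other gutter on the landing; origin at its centre; leave alone
- pocket_a (a point): centre a roller takes when seated in the pocket of the gutter at rack y = +55 mm
- pocket_b (a point): centre a roller takes when seated in the pocket of the gutter at rack y = -55 mm
- cutter_ring: plain steel biscuit cutter ring, 60 mm across, 30 mm high, standing on the rack's rear deck; origin at the centre of its underside; leave alone
- nut_jar: green glass jar with yellow cap, 48 mm across, 58 mm high, standing on the rack's rear deck; origin at the centre of its underside; leave alone
- cream_bowl: white bowl on the bench, 110 mm across, 55 mm high; origin at the centre of its underside; leave alone
- spatula: spatula with black handle lying on the bench, 240 mm long; leave alone
- beaker: steel beaker on the bench, 72 mm across, 90 mm high; origin at the centre of its underside; leave alone
- pastry_brush: wooden-handled brush lying on the bench, 200 mm long; leave alone
Things that resemble listed ones, but are neither listed nor needed, are in the scene too. Several things have the shape of the blue_roller; the one meant has the colours described above.

How it is judged:
By the outcome, as a careful person would: the job done as asked, in the order asked, and still so for the second after the job is handed in, with the robot touching nothing.
It also fails if it takes over 38 s, if anything falls off the work surface, if the arm or the gripper's body presses on something with over 40 N, if the wrist force passes 120 N, or if a joint passes its speed limit or range.

## Working session

There is one attempt and no reset: what is moved stays moved. The work goes in short steps, Python scripts to look and compute and a tool call to move; the robot and the scene stay as the last step left them, time stands still between calls to the robot, and variables do not carry over. Pictures are saved under pics/ and viewed, about 8 in all and at most 12, crops included, and the job is handed in when it is done.

Besides the shell and the picture viewer there is one more tool, called after "Call:" as name(argument=value, ...), one argument or row to a line, values as JSON. send_rows: Moves the arm, as the interface text tells. Its arguments: {"type":"object","properties":{"plan":{"type":"array"},"grip_force":{"type":"number"}},"required":["plan"]}

```bash
mkdir -p pics && ls && cat > h.py <<'E'
import numpy as np, cv2
from scipy.spatial.transform import Rotation as R
from cell import manip, camera, search_frame, masks_of, tip_of
def W(c,p): return (c["world_from_camera"]@np.r_[p,1])[:3]
def pix(c,p):
    q=np.linalg.inv(c["world_from_camera"])@np.r_[p,1]; s=np.array([q[0],-q[1]])/-q[2]
    f=240/np.tan(np.radians(c["fov_y"]/2)); s=s*(1+c["k1"]*(s@s)); return s*f+[c["cx"],c["cy"]]
def cloud(c):
    f=240/np.tan(np.radians(c["fov_y"]/2)); v,u=np.mgrid[:480,:640]
    d=np.stack([(u-c["cx"])/f,(v-c["cy"])/f],-1); s=d.copy()
    for _ in range(8): s=d/(1+c["k1"]*(s**2).sum(-1,keepdims=True))
    z=c["z_map"]; P=np.stack([s[...,0]*z,-s[...,1]*z,-z],-1); M=c["world_from_camera"]
    return P@M[:3,:3].T+M[:3,3]
E
python3 - <<'E'
from h import *
for n in ("top","side"):
    c=camera(n); cv2.imwrite(f"pics/{n}0.png",c["color"][...,::-1])
    for k in ("rack","blue_roller","wood_roller","landing","crest","stop","pocket_a","pocket_b","cutter_ring","nut_jar"):
        for r in tip_of(k,n)[:4]:
            w=W(c,r["at"]); print(n,k,round(r["confidence"],2),w.round(0),pix(c,w).round(0))
print(manip.read_state(), manip.tip_reach)
E
```

```text
pics
top rack 0.69 [562.  79.   3.] [264. 214.]
top rack 0.32 [ 414. -416.   -0.] [485. 278.]
top blue_roller 0.68 [584. -24.  40.] [309. 201.]
top blue_roller 0.58 [ 468. -216.   21.] [396. 253.]
top wood_roller 0.67 [480.  17.  41.] [290. 247.]
top wood_roller 0.57 [523. -19.  18.] [307. 230.]
top landing 0.63 [522. -15.  22.] [305. 229.]
top crest 0.62 [579. 135.  45.] [236. 202.]
top stop 0.7 [594. 174.  72.] [216. 193.]
top stop 0.53 [639. 132.  61.] [237. 174.]
top pocket_a 0.62 [641. 130.  61.] [237. 173.]
top pocket_a 0.58 [534. 175.  62.] [215. 221.]
top pocket_b 0.62 [641. 130.  61.] [237. 173.]
top pocket_b 0.58 [534. 175.  62.] [215. 221.]
top cutter_ring 0.61 [552. 242.  39.] [187. 215.]
top nut_jar 0.58 [655. 209.  36.] [205. 170.]
top nut_jar 0.31 [525. -16.  20.] [306. 228.]
side rack 0.64 [562.  75.  -0.] [351. 228.]
side blue_roller 0.92 [ 465. -213.   22.] [332. 330.]
side blue_roller 0.9 [587. -25.  38.] [371. 247.]
side wood_roller 0.77 [479.  18.  40.] [320. 239.]
side landing 0.93 [525. -18.  18.] [343. 254.]
side crest 0.74 [584. 135.  43.] [355. 196.]
side st
[... 330 characters left out ...]
_jar 0.76 [657. 206.  35.] [378. 175.]
{'clock': 1.1, 'joints': array([ 1.15939327e+00,  2.99884458e-01,  1.52099707e+00,  1.21306031e-05,
        1.32071124e+00, -6.66119522e-02]), 'qd': array([ 0.00031907,  0.00105942, -0.00054716,  0.00034308, -0.00096073,
        0.00083747]), 'effort': array([-2.76916362e-03, -5.31680131e+01, -3.52893448e+01,  7.06667290e-02,
        2.15394306e-02, -4.09526297e-05]), 'eef_pos': array([185.90173504, 517.6178878 , 224.45535041]), 'eef_rot': array([ 3.14159199e+00, -1.17350236e-05,  2.79679855e+00]), 'wrist_force': array([ 0.17096867, -0.83233866, -0.6350651 ]), 'moment': array([-0.02116607,  0.02786163, -0.01543833]), 'finger_gap': 93.8645861738012} 19.0
```

```bash
python3 - <<'E'
import cv2,numpy as np
t=cv2.imread("pics/top0.png");s=cv2.imread("pics/side0.png")
a=cv2.resize(t[150:300,170:430],(780,450),interpolation=cv2.INTER_CUBIC)
cv2.imwrite("pics/crop_top.png",a); cv2.imwrite("pics/crop_side.png",cv2.resize(s[130:380,200:500],(720,600),interpolation=cv2.INTER_CUBIC))
E
```

```text
(no output)
```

View pics/crop_top.png

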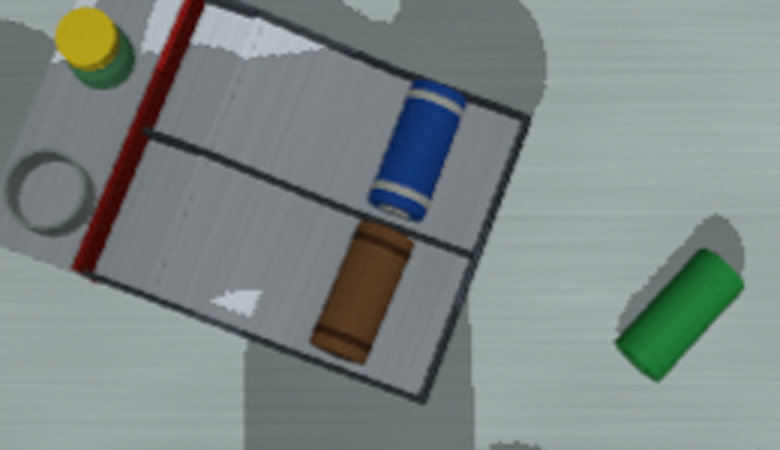

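View pics/crop_side.png

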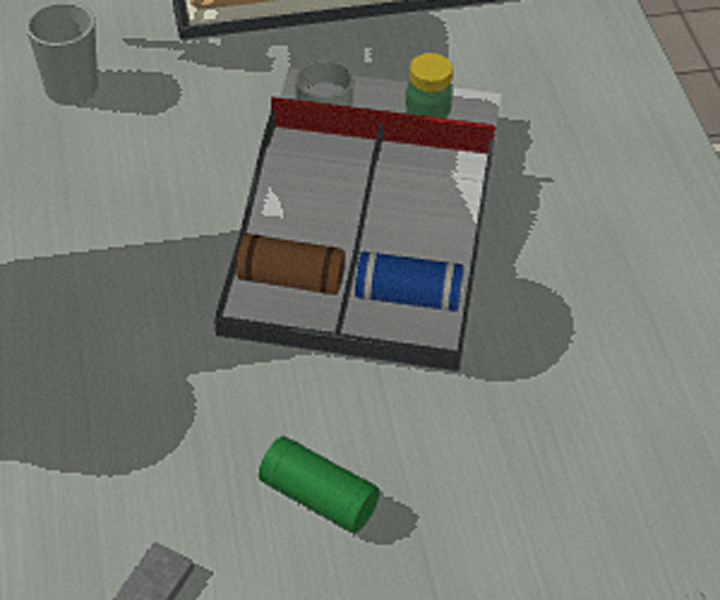

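View pics/side0.png

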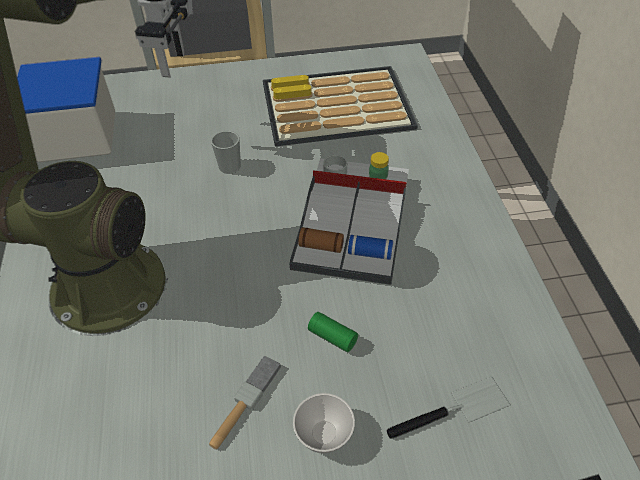

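The blue roller with white bands (top px 309,201; side px 371,247) lies in the far gutter, world +x side. The green cylinder (top 396,253) is a look-alike and the brown one (290,247) is the wooden roller. The crops confirm that the blue one fits the description. Next I refine the rack pose from depth.

```bash
python3 - <<'E'
from h import *
from scipy.optimize import least_squares
obs={"landing":[(522,-15),(525,-18)],"crest":[(579,135),(584,135)],"stop":[(594,174),(600,173)],"rack":[(562,79),(562,75)],"pb":[(641,130),(641,134)],"pa":[(534,175),(537,173)]}
loc={"landing":(-100,0),"crest":(60,0),"stop":(103,0),"rack":(0,0),"pb":(79.5,-55),"pa":(79.5,55)}
def T(p,l): c,s=np.cos(p[2]),np.sin(p[2]); return np.array([p[0]+c*l[0]-s*l[1],p[1]+s*l[0]+c*l[1]])
f=lambda p:np.concatenate([T(p,loc[k])-o for k in obs for o in obs[k]])
r=least_squares(f,[561,77,1.2]); p=r.x; print("kp",p[:2].round(1),np.degrees(p[2]).round(2),"rms",np.sqrt((r.fun**2).mean()).round(1))
def toR(X,p):
    c,s=np.cos(p[2]),np.sin(p[2]); d=X[...,:2]-p[:2]; return np.stack([d[...,0]*c+d[...,1]*s,-d[...,0]*s+d[...,1]*c,X[...,2]],-1)
for n in ("top","side"):
    c=camera(n); P=cloud(c); hsv=cv2.cvtColor(c["color"],cv2.COLOR_RGB2HSV); L=toR(P,p)
    near=(abs(L[...,0])<220)&(abs(L[...,1])<130)&(c["z_map"]>0)
    red=near&((hsv[...,0]<8)|(hsv[...,0]>172))&(hsv[...,1]>150)
    q=L[red]; t=q[q[:,2]>q[:,2].max()-8]
    k=np.polyfit(t[:,1],t[:,0],1); print(n,"red n",red.sum(),"z",q[:,2].max().round(1),"x@0",k[1].round(1),"yawerr deg",np.degrees(-k[0]).round(2),"y",t[:,1].min().round(1),t[:,1].max().round(1))
    b=near&(hsv[...,0]>100)&(hsv[...,0]<130)&(hsv[...,1]>150); q=L[b]; t=q[q[:,2]>q[:,2].max()-4]
    print("  blue n",b.sum(),"x",q[:,0].min().round(1),q[:,0].max().round(1),"y",q[:,1].min().round(1),q[:,1].max().round(1),"ztop",np.percentile(q[:,2],98).round(1),"crown x",np.median(t[:,0]).round(1),"axis tilt deg",np.degrees(np.polyfit(t[:,1],t[:,0],1)[0]).round(1))
    dk=near&(hsv[...,2]<75)&(L[...,2]>20); 
    for lo,hi in ((90,130),(-20,20),(-130,-90)):
        w=L[dk&(L[...,1]>lo)&(L[...,1]<hi)&(abs(L[...,0]+20)<100)]
        if len(w)>20: k=np.polyfit(w[:,0],w[:,1],1); print("  wall",len(w),"y",k[1].round(1),"slope deg",np.degrees(k[0]).round(2))
g=p.copy(); 
for l in ((-130,-55),(50,-55)): print("target",l,T(p,l).round(1))
E
```

```text
kp [560.2  78. ] 69.01 rms 2.0
top red n 634 z 75.3 x@0 105.0 yawerr deg 0.39 y -113.6 110.8
  blue n 670 x -108.0 -66.4 y -115.1 -10.0 ztop 67.1 crown x -86.5 axis tilt deg 0.2
  wall 215 y 108.6 slope deg 3.13
  wall 302 y 0.9 slope deg -3.21
  wall 196 y -112.9 slope deg 0.44
side red n 1049 z 74.0 x@0 102.4 yawerr deg 0.37 y -114.1 111.0
  blue n 677 x -113.2 -72.9 y -107.2 -12.7 ztop 65.4 crown x -89.8 axis tilt deg -1.8
  wall 196 y 107.5 slope deg 2.4
  wall 250 y -1.7 slope deg -4.33
  wall 113 y -115.0 slope deg 0.21
target (-130, -55) [564.9 -63.1]
target (50, -55) [629.4 104.9]
```

Call:
send_rows(
  plan=[
    {"travel":[0,0,0],"delta_rot":[0,0,10.2],"fingers":0},
    {"travel":[0,0,0],"delta_rot":[0,0,10.2],"fingers":0},
    {"travel":[0,0,0],"delta_rot":[0,0,10.2],"fingers":0},
    {"travel":[0,0,0],"delta_rot":[0,0,10.2],"fingers":0},
    {"travel":[0,0,0],"delta_rot":[0,0,10.2],"fingers":0},
    {"travel":[0,0,0],"delta_rot":[0,0,10.2],"fingers":0},
    {"travel":[0,0,0],"delta_rot":[0,0,10.2],"fingers":0},
    {"travel":[0,0,0],"delta_rot":[0,0,10.2],"fingers":0},
    {"travel":[0,0,0],"delta_rot":[0,0,9.9],"fingers":0},
    {"travel":[0,0,0],"delta_rot":[0,0,0],"fingers":0},
  ],
)

```text
clock: 2.45
eef_pos: [185.9, 517.6, 224.4]
eef_rot: [-3.142, 0.0, 1.201]
wrist_force: [0.3, -0.2, -0.2]
finger_gap: 47.0
```

Call:
send_rows(
  plan=[
    {"travel":[0,0,0],"delta_rot":[0,0,-0.6],"fingers":0},
    {"travel":[-15,20,0],"delta_rot":[0,0,0],"fingers":0},
    {"travel":[-29.3,40.2,0],"delta_rot":[0,0,0],"fingers":0},
    {"travel":[-29.3,40.2,0],"delta_rot":[0,0,0],"fingers":0},
    {"travel":[-29.3,40.2,0],"delta_rot":[0,0,0],"fingers":0},
    {"travel":[-29.3,40.2,0],"delta_rot":[0,0,0],"fingers":0},
    {"travel":[-29.3,40.2,0],"delta_rot":[0,0,0],"fingers":0},
    {"travel":[-29.3,40.2,0],"delta_rot":[0,0,0],"fingers":0},
    {"travel":[-29.3,40.2,0],"delta_rot":[0,0,0],"fingers":0},
    {"travel":[-29.3,40.2,0],"delta_rot":[0,0,0],"fingers":0},
    {"travel":[-29.3,40.2,0],"delta_rot":[0,0,0],"fingers":0},
    {"travel":[-29.3,40.2,0],"delta_rot":[0,0,0],"fingers":0},
    {"travel":[-29.3,40.2,0],"delta_rot":[0,0,0],"fingers":0},
    {"travel":[-29.3,40.2,0],"delta_rot":[0,0,0],"fingers":0},
    {"travel":[-29.3,40.2,0],"delta_rot":[0,0,0],"fingers":0},
    {"travel":[-14,20,0],"delta_rot":[0,0,0],"fingers":0},
    {"travel":[0,0,0],"delta_rot":[0,0,0],"fingers":0},
  ],
)

```text
clock: 4.58
eef_pos: [568.0, -65.5, 223.9]
eef_rot: [-3.141, 0.0, 1.211]
wrist_force: [0.2, 0.4, 0.4]
finger_gap: 47.1
```

```bash
cat >> h.py <<'E'
O=np.array([561.7,77.4]); Y=np.radians(69.4)
def toR(X):
    d=np.asarray(X)[...,:2]-O; c,s=np.cos(Y),np.sin(Y); return np.stack([d[...,0]*c+d[...,1]*s,-d[...,0]*s+d[...,1]*c,np.asarray(X)[...,2]],-1)
def roller(n):
    c=camera(n); P=cloud(c); L=toR(P); h=cv2.cvtColor(c["color"],cv2.COLOR_RGB2HSV)
    b=(abs(L[...,0])<200)&(abs(L[...,1])<130)&(c["z_map"]>0)&(h[...,0]>100)&(h[...,0]<130)&(h[...,1]>150); q=L[b]
    if len(q)>20:
        t=q[q[:,2]>q[:,2].max()-4]; print(n,"blue n",b.sum(),"x",q[:,0].min().round(1),q[:,0].max().round(1),"y",q[:,1].min().round(1),q[:,1].max().round(1),"ztop",np.percentile(q[:,2],98).round(1),"crown x",np.median(t[:,0]).round(1))
    else: print(n,"blue hidden",len(q))
    return c
E
python3 - <<'E'
from h import *
s=manip.read_state(); print(s["clock"],toR(s["eef_pos"]).round(1),s["eef_rot"],s["joints"].round(2),s["finger_gap"])
w=camera("wrist"); cv2.imwrite("pics/wrist1.png",w["color"][...,::-1])
roller("side"); roller("top")
E
```

```text
4.575 [-131.5  -56.2  223.9] [-3.14088536e+00  1.40663871e-04  1.21125613e+00] [-0.18  0.35  1.46 -0.    1.34  0.18] 47.07957520199637
side blue n 690 x -199.1 -71.1 y -118.6 50.9 ztop 66.9 crown x -199.1
top blue hidden 0
```

View pics/wrist1.png

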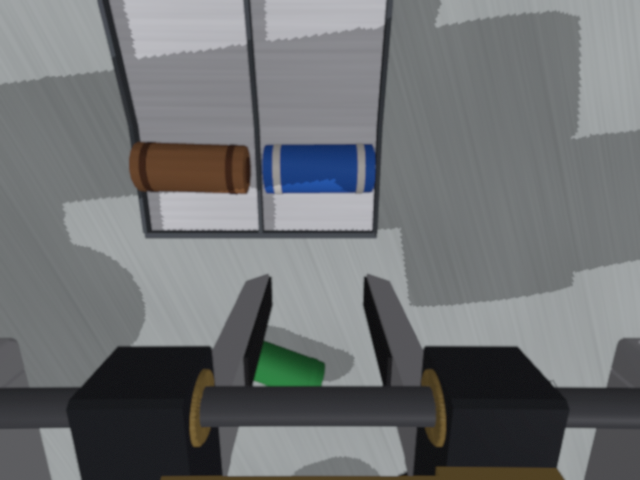

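Call:
send_rows(
  plan=[
    {"travel":[0,0,25],"delta_rot":[0,0,0],"fingers":0},
    {"travel":[0,0,40],"delta_rot":[0,0,0],"fingers":0},
    {"travel":[0,0,40],"delta_rot":[0,0,0],"fingers":0},
    {"travel":[0,0,30],"delta_rot":[0,0,0],"fingers":0},
    {"travel":[0,0,18],"delta_rot":[0,0,0],"fingers":0},
    {"travel":[0,0,12],"delta_rot":[0,0,0],"fingers":0},
    {"travel":[0,0,7],"delta_rot":[0,0,0],"fingers":0},
    {"travel":[0,0,0],"delta_rot":[0,0,0],"fingers":0},
    {"travel":[0,0,0],"delta_rot":[0,0,0],"fingers":0},
  ],
)

```text
clock: 5.85
eef_pos: [568.1, -64.5, 53.1]
eef_rot: [3.14, -0.0, 1.21]
wrist_force: [0.3, -0.7, -0.2]
finger_gap: 47.2
```

```bash
python3 - <<'E'
from h import *
s=manip.read_state(); print(s["clock"],toR(s["eef_pos"]).round(1),s["wrist_force"])
w=camera("wrist"); c=camera("side")
cv2.imwrite("pics/v2.png",np.hstack([cv2.resize(w["color"],(400,300)),cv2.resize(c["color"][130:310,230:470],(400,300))])[...,::-1])
E
```

```text
5.85 [-130.5  -55.9   53.1] [ 0.31650086 -0.71462472 -0.17829307]
```

View pics/v2.png

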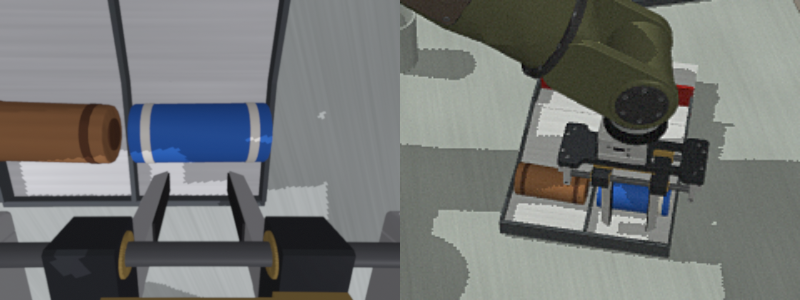

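Call:
send_rows(
  plan=[
    {"travel":[4,0,0],"delta_rot":[0,0,0],"fingers":0},
    {"travel":[7,0,0],"delta_rot":[0,0,0],"fingers":0},
    {"travel":[7,0,0],"delta_rot":[0,0,0],"fingers":0},
    {"travel":[7,0,0],"delta_rot":[0,0,0],"fingers":0},
    {"travel":[7,0,0],"delta_rot":[0,0,0],"fingers":0},
    {"travel":[7,0,0],"delta_rot":[0,0,0],"fingers":0},
    {"travel":[7,0,-0.5],"delta_rot":[0,0,0],"fingers":0},
    {"travel":[7,0,-1.5],"delta_rot":[0,0,0],"fingers":0},
    {"travel":[7,0,-1.5],"delta_rot":[0,0,0],"fingers":0},
    {"travel":[7,0,-1.5],"delta_rot":[0,0,0],"fingers":0},
    {"travel":[7,0,-1.5],"delta_rot":[0,0,0],"fingers":0},
    {"travel":[7,0,-1.5],"delta_rot":[0,0,0],"fingers":0},
  ],
)

```text
clock: 7.45
eef_pos: [596.5, 11.8, 60.6]
eef_rot: [3.142, 0.0, 1.21]
wrist_force: [0.3, -1.2, 0.9]
finger_gap: 47.0
```

```bash
python3 - <<'E'
from h import *
s=manip.read_state(); print(s["clock"],toR(s["eef_pos"]).round(1),s["wrist_force"])
w=camera("wrist"); c=camera("side")
cv2.imwrite("pics/v3.png",np.hstack([cv2.resize(w["color"],(400,300)),cv2.resize(c["color"][130:310,230:470],(400,300))])[...,::-1])
E
```

```text
7.45 [-49.2 -55.6  60.6] [ 0.33443229 -1.21154001  0.87963013]
```

View pics/v3.png

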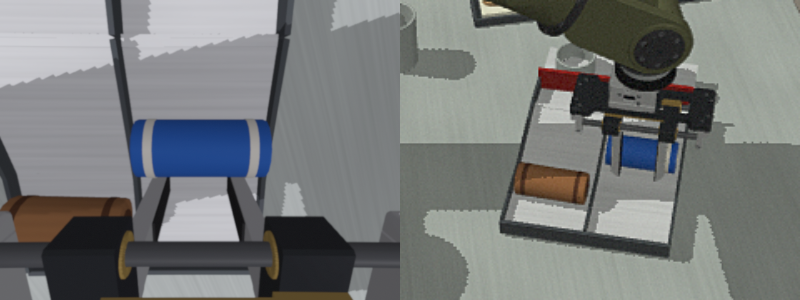

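Call:
send_rows(
  plan=[
    {"travel":[7,0,-1.5],"delta_rot":[0,0,0],"fingers":0},
    {"travel":[7,0,-1.5],"delta_rot":[0,0,0],"fingers":0},
    {"travel":[7,0,-1.5],"delta_rot":[0,0,0],"fingers":0},
    {"travel":[7,0,-1.5],"delta_rot":[0,0,0],"fingers":0},
    {"travel":[7,0,-1.5],"delta_rot":[0,0,0],"fingers":0},
    {"travel":[7,0,-1.5],"delta_rot":[0,0,0],"fingers":0},
    {"travel":[7,0,-1.5],"delta_rot":[0,0,0],"fingers":0},
    {"travel":[7,0,-1.5],"delta_rot":[0,0,0],"fingers":0},
    {"travel":[7,0,-1.5],"delta_rot":[0,0,0],"fingers":0},
    {"travel":[7,0,-1.5],"delta_rot":[0,0,0],"fingers":0},
    {"travel":[6,0,-1],"delta_rot":[0,0,0],"fingers":0},
    {"travel":[5,0,0],"delta_rot":[0,0,0],"fingers":0},
    {"travel":[5,0,0],"delta_rot":[0,0,0],"fingers":0},
    {"travel":[5,0,0],"delta_rot":[0,0,0],"fingers":0},
    {"travel":[3,0,0],"delta_rot":[0,0,0],"fingers":0},
    {"travel":[0,0,0],"delta_rot":[0,0,0],"fingers":0},
    {"travel":[0,0,0],"delta_rot":[0,0,0],"fingers":0},
    {"travel":[0,0,0],"delta_rot":[0,0,0],"fingers":0},
  ],
)

```text
clock: 9.8
eef_pos: [629.5, 99.2, 76.5]
eef_rot: [3.142, -0.0, 1.21]
wrist_force: [0.5, 0.6, 0.1]
finger_gap: 47.4
```

```bash
python3 - <<'E'
from h import *
s=manip.read_state(); print(s["clock"],toR(s["eef_pos"]).round(1),s["wrist_force"])
w=camera("wrist"); c=camera("side")
cv2.imwrite("pics/v4.png",np.hstack([cv2.resize(w["color"],(400,300)),cv2.resize(c["color"][130:310,230:470],(400,300))])[...,::-1])
E
```

```text
9.8 [ 44.3 -55.8  76.5] [0.45026693 0.59260607 0.14505404]
```

View pics/v4.png

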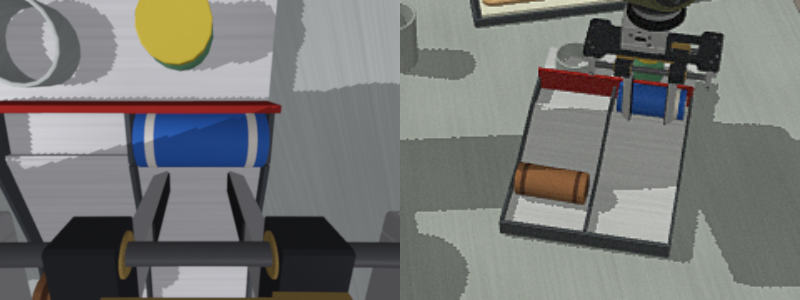

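The roller has dropped into the pocket against the red stop, and the fingers have no contact force. I back off downhill, then go up.

Call:
send_rows(
  plan=[
    {"travel":[-8,0,0],"delta_rot":[0,0,0],"fingers":0},
    {"travel":[-15,0,-3],"delta_rot":[0,0,0],"fingers":0},
    {"travel":[-20,0,-20],"delta_rot":[0,0,0],"fingers":0},
    {"travel":[-20,0,-35],"delta_rot":[0,0,0],"fingers":0},
    {"travel":[-20,0,-40],"delta_rot":[0,0,0],"fingers":0},
    {"travel":[-40,0,-40],"delta_rot":[0,0,0],"fingers":0},
    {"travel":[-40,0,-20],"delta_rot":[0,0,0],"fingers":0},
    {"travel":[-40,0,0],"delta_rot":[0,0,0],"fingers":0},
    {"travel":[-40,0,0],"delta_rot":[0,0,0],"fingers":0},
    {"travel":[-40,0,0],"delta_rot":[0,0,0],"fingers":0},
    {"travel":[-20,0,0],"delta_rot":[0,0,0],"fingers":0},
    {"travel":[0,0,0],"delta_rot":[0,0,0],"fingers":0},
    {"travel":[0,0,0],"delta_rot":[0,0,0],"fingers":0},
  ],
)

```text
clock: 11.52
eef_pos: [522.9, -183.3, 234.5]
eef_rot: [3.142, -0.0, 1.211]
wrist_force: [0.4, -0.1, 0.0]
finger_gap: 46.9
```

```bash
python3 - <<'E'
from h import *
s=manip.read_state(); print(s["clock"],toR(s["eef_pos"]).round(1),s["wrist_force"])
t=roller("top")
for k in ("blue_roller","wood_roller"):
    for r in tip_of(k,"top")[:3]: print(k,round(r["confidence"],2),toR(W(t,r["at"])).round(0))
c=roller("side")
for k in ("blue_roller","wood_roller","cutter_ring","nut_jar"):
    for r in tip_of(k,"side")[:3]: print(k,round(r["confidence"],2),W(c,r["at"]).round(0),toR(W(c,r["at"])).round(0))
cv2.imwrite("pics/v5.png",np.hstack([cv2.resize(t["color"][130:310,170:410],(400,300)),cv2.resize(c["color"][130:310,230:470],(400,300))])[...,::-1])
E
```

```text
11.525 [-257.7  -55.4  234.5] [ 0.40833435 -0.05204916  0.04925938]
top blue n 721 x 58.7 99.8 y -111.9 -8.6 ztop 82.4 crown x 77.1
blue_roller 0.61 [ 81. -59.  56.]
wood_roller 0.66 [-83.  57.  43.]
side blue n 133 x 59.6 93.5 y -105.6 -57.9 ztop 80.3 crown x 70.5
blue_roller 0.68 [645. 130.  57.] [ 79. -59.  57.]
blue_roller 0.57 [ 464. -213.   24.] [-306.  -11.   24.]
wood_roller 0.88 [480.  16.  41.] [-86.  55.  41.]
cutter_ring 0.71 [539. 173.  55.] [81. 55. 55.]
cutter_ring 0.5 [554. 241.  39.] [151.  65.  39.]
```

View pics/v5.png

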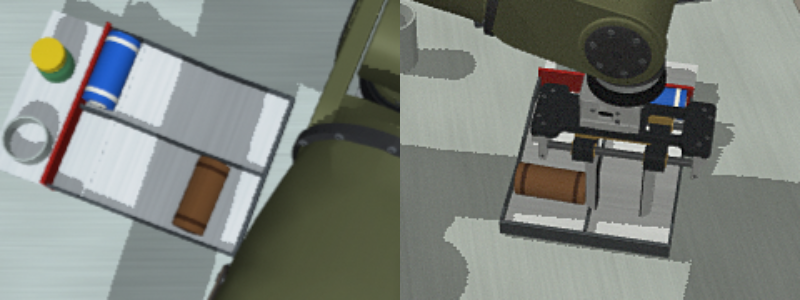

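The top view shows the blue roller seated along the red stop. The wooden roller, jar and ring are where they were, and the hand is clear.

```bash
python3 -c "
from h import *
print(manip.sign_off())"
```

```text
the job is handed in; nothing more can be done
None
```

I pushed the blue roller with white bands up its gutter (rack y = -55) with two half-open fingertips, over the crest and into pocket_b at the red stop. It was only pushed, never gripped or lifted. The hand then backed off downhill and rose clear, and I handed the job in at about 12 s.

**Roller seated:** the last checks put its centre at about rack x 79–81 mm, z 56–57 mm, against a specified seat of x 78–81 mm, z 58 mm. It was still there about 1.7 s after the hand let go.

**Other things:** the wooden roller reads where it was at the start, within about 2 mm. The cutter ring also reads unmoved. The jar was not re-measured, only seen standing in place in the last top view. The bowl, spatula, beaker and brush were not re-checked.

**Forces:** wrist force read about 1.3–1.5 N part-way up the ramp and under 1 N at the other stops. I read it only between moves, not during them.

**Checks that disagreed:** the last side-camera depth check put the roller's crown at x 70 mm, because the gripper hid most of it. The top camera, which saw it whole, gave 77 mm. That side view also gave one false ring detection over the empty pocket, and an earlier side-view check was spoiled by stray blue pixels.

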